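# Close and lock the articulator

## Task

One of the two articulators on the bench carries a pair of plaster jaws: with the fingertips only, push its open upper arm over and gently down until it is fully closed with the teeth together, and then push the lock lever on its side all the way forward to its stop. Grasp and lift nothing, keep the articulator standing where it is instead of shoving it along the bench, and leave the empty articulator and everything else undisturbed.

Things in the scene. Friction and masses are not known exactly. Their poses are not given: they have to be found in the camera images.
- articulator: Dental articulator (aluminium jaw-hinge frame) with the plaster jaws, loose on rubber feet, 1.2 to 1.6 kg. Origin: centre of its underside; z up; x points from its hinge end to its front end. Base plate 150 (x) x 96 (y) mm; two posts 112 mm high at the hinge end (y = +-45 mm). Lock lever's pivot at (-55, 63, 100) mm.
- upper_arm_pivot (a point): Middle of the hinge axis of its upper arm, at (-55, 0, 105) mm in the articulator's frame; the axis runs along the articulator's y. The arm is a plate 10 mm thick, mid-plane through this axis, reaching 115 mm from it, 50 mm wide; outer (upper when closed) face clear from 60 to 115 mm, a 7 mm high screw head at 52 mm; upper jaw on the inner face.
- upper_arm (a joint): Angle of its upper arm, rad: 0 = closed at its stop (arm level, teeth meeting, upper face 110 mm above the bench), 1.57 = upright, more = leaning back beyond the hinge end. Starts open at 1.75 to 2.1 (stop at 2.3). Stiff hinge: the arm stays wherever it is left and never falls by itself; moving it takes up to about 0.3 N m.
- upper_arm_edge (a point): Middle of the free end edge of that upper arm, on its outer (upper when closed) face, 115 mm from the hinge axis and 5 mm outside the arm's mid-plane.
- lock_lever (a joint): Angle of its lock lever, rad: 0 = leaning back 0.7 rad from upright (towards the hinge end), 0.7 = upright, 1.4 = leaning forward 0.7 rad, at its stop (locked). Turns about the articulator's y axis, starts at 0 to 0.2, stays where it is left; under 1.5 N at the knob moves it.
- lock_lever_knob (a point): Centre of the 16 mm ball on the end of the lock lever, 50 mm from the lever's pivot, beside the post on the articulator's +y side (y = 63 mm).
- empty_articulator: A second articulator of the same make and size but with no plaster jaws, arm open; leave it alone. Frame as above.
- empty_arm_edge (a point): Middle of the free end edge of the empty articulator's upper arm.
- dropper_bottle: Bystander: white dropper bottle, 42 dia x 120 mm tall. Origin: its middle, at the underside.
- powder_jar: Bystander: jar, 60 dia x 60 mm tall. Origin: its middle, at the underside.
- wax_disc: Bystander: flat disc of wax, 92 dia x 18 mm. Origin: its middle, at the underside.
- loose_cast: Bystander: loose plaster dental cast, 55 x 60 x 31 mm. Origin: its middle, at the underside.
- brush_pot: Bystander: dark pot with brushes, 72 dia, 85 mm tall, brushes to 165 mm. Origin: its middle, at the underside.
- bur_stand: Bystander: wooden block with upright burs, 60 x 90 x 50 mm. Origin: its middle, at the underside.
- wax_spatula: Bystander: steel spatula lying flat, 170 mm long. Origin: its middle, at the underside.
Things that resemble listed ones, but are neither listed nor needed, are in the scene too. What is shaped like the articulator but blue is not meant.

How it is judged:
By the outcome, as a careful person would: the job done as asked, in the order asked, and still so for the second after the job is handed in, with the robot touching nothing.
It also fails if it takes over 51 s, if anything falls off the work surface, if the arm or the gripper's body presses on something with over 40 N, if the wrist force passes 120 N, or if a joint passes its speed limit or range.

## Robot

A 7-joint arm with a two-finger parallel gripper is mounted at the origin on the work surface. World frame = base frame: x ahead of the robot, y to its left, z up, the work surface at z = 0. Lengths are in m, angles in rad, forces in N, time in s.
With the tool pointing down it reaches from about 0.4 to 0.85 m from the base axis. Payload 10.4 kg.
Tool frame: the origin (TCP) lies midway between the tips of the shut fingers; the grasp point (between the pads) lies 19 mm behind it; z points along the fingers, y is the line along which they close (so a half turn about z gives the same grasp; the last joint's range is limited). The gripper opens to 87 mm and grips with 3 to 60 N. Pads are 19 mm wide; open, the fingers measure 117 mm over their backs; the gripper's body (75 mm by 190 mm) begins 51 mm behind the grasp point.
Start: joints at [-1.342, 0.332, -0.065, 1.46, 0.022, 1.35, -0.088], TCP at [0.156, 0.605, 0.223] pointing down, gripper open.
Joint ranges: [-2.6, 2.6], [-0.5, 2.12], [-1.47, 1.34], [0.16, 2.42], [-1.27, 4.41], [0.06, 2.06], [-2.6, 2.6]. Speed limits (rad/s): [2.22, 2.22, 2.79, 2.79, 3.14, 3.14, 3.14].

## Interface

Orientations are given as a unit quaternion [x, y, z, w].
In Python, from bench import r gives the robot as it stands.
- The arm moves only by the tool arm_command, never from a script. Its argument "moves" is one flat list of numbers, 4 for each row, row after row: the shift along the tool's x, y, z in cm, then the turn about the tool's z in degrees. A call has 1 to 12 rows; each row shifts and turns the commanded pose from where the row before left it, along the tool's axes as they then stand; what a row does not reach is not made up. A row lasts 1/12 s, in which the tool goes at most 41.7 mm and 7.16 degrees, less where a joint would pass 70% of its speed; a pose out of reach is approached as far as the arm can. A call with a gripper value outside its range is refused whole. "fingers" is the opening in per cent of the stroke, from 0 (shut) to 100 (fully open), set as the call begins (left out, the last holds). The fingers move at their own pace and stop on an object; "squeeze" is the grip in N (left out, the last holds). Time passes only in rows, so rows that do not move let the fingers close. It gives the time, the measured TCP pose, the force, the opening and the grip force at its end, in the units of the state.
- r.read_state(): the state, without advancing time (a new reading comes with each control period).
- r.camera(name): name is "side" or "top"; returns the picture (400x640x3 uint8, red, green, blue); there is no depth.
- r.camera_info(name): a dict with "fx", "fy", "cx", "cy" (pixels), "k1" (the pictures are not rectified: a ray, as slopes to the right and down, at radius r is drawn at 1 + k1 r^2 times it, then the intrinsics apply), "origin" and "attitude" of the camera in the world. Camera axes: x right, y up, looking along -z (the intrinsics and any distortion apply to the point x, -y, -z); pixel columns grow to the right and rows downward; lengths in m; the calibration is good to about 2 mm. A picture is of the moment at which its call begins. camera_info takes no time and is no camera call.
- r.close_job(): hands the job in; it is judged then, once.
The state is a dict: "time": time; "joint_positions": joint angles; "joint_vel": joint speeds; "joint_torque": joint torques, N m; "ee_pos": TCP position; "eef_rot": TCP orientation; "ft_force": force on the tool from outside, world axes, zero at the start; "torque": the same for the moment, N m; "width": finger opening in m; "grip_force": force on a finger pad.
Only numpy, scipy, OpenCV 4.12 (cv2) and the standard library are available. Lean on these libraries where they do the work, as an engineer would, in place of code of your own. Each camera call takes 0.05 s, during which the arm holds its last target. There are 200 camera calls.

## Working session

There is one attempt and no reset: what is moved stays moved. The work goes in short steps, Python scripts to look and compute and a tool call to move; the robot and the scene stay as the last step left them, time stands still between calls to the robot, and variables do not carry over. Pictures are saved under pics/ and viewed, at most 10 in all, crops included, and the job is handed in when it is done.

Besides the shell and the picture viewer there is one more tool, called after ">>>" by a JSON object that holds its "name" and its "arguments", one argument or row to a line. arm_command: Moves the arm, as the interface text tells. Its arguments: {"type":"object","properties":{"moves":{"type":"array"},"fingers":{"type":"number"},"squeeze":{"type":"number"}},"required":["moves"]}

```bash
mkdir -p pics; cat > h.py <<'E'
import numpy as np, cv2
from scipy.spatial.transform import Rotation as R
from bench import r
def cam(n):
    c=r.camera_info(n); a=np.array(c["attitude"],float)
    c["R"]=a if a.shape==(3,3) else R.from_quat(a).as_matrix()
    return c
def ray(n,u,v):
    c=cam(n); K=np.array([[c["fx"],0,c["cx"]],[0,c["fy"],c["cy"]],[0,0,1.]])
    x,y=((u-c["cx"])/c["fx"],(v-c["cy"])/c["fy"])
    rd=np.hypot(x,y); ru=rd
    for _ in range(30): ru=rd/(1+c["k1"]*ru*ru)
    s=ru/rd if rd>0 else 1
    d=c["R"]@np.array([x*s,-y*s,-1]); return np.array(c["origin"]),d/np.linalg.norm(d)
def plane(n,u,v,z):
    o,d=ray(n,u,v); return o+d*(z-o[2])/d[2]
def tri(u1,v1,u2,v2):
    o,d=ray("top",u1,v1);p,e=ray("side",u2,v2)
    t=np.linalg.lstsq(np.c_[d,-e],p-o,rcond=None)[0]
    a,b=o+d*t[0],p+e*t[1]; return (a+b)/2,np.linalg.norm(a-b)
def proj(n,P):
    c=cam(n);q=c["R"].T@(np.array(P)-c["origin"]);x,y=q[0]/-q[2],-q[1]/-q[2];k=1+c["k1"]*(x*x+y*y)
    return c["fx"]*x*k+c["cx"],c["fy"]*y*k+c["cy"]
def snap(n,f):
    im=cv2.cvtColor(r.camera(n),cv2.COLOR_RGB2BGR); cv2.imwrite("pics/"+f,im); return im
E
python3 - <<'E'
from h import *
for n in("top","side"):
    snap(n,n+"0.png");c=r.camera_info(n);print(n,c)
s=r.read_state();print(s["eef_rot"],R.from_quat(s["eef_rot"]).as_matrix().round(3),s["ee_pos"],s["time"])
E
```

```text
top {'fx': 425.2222089197203, 'fy': 425.2222089197203, 'cx': 316.4685089102343, 'cy': 196.41027798607027, 'k1': -0.07359936866560149, 'origin': array([0.38225713, 0.03098814, 1.39411014]), 'attitude': array([ 0.02090636, -0.02289255, -0.69768993,  0.71572873])}
side {'fx': 376.40399882933565, 'fy': 376.40399882933565, 'cx': 322.3747016377982, 'cy': 196.6453860816335, 'k1': -0.003392494163347392, 'origin': array([-0.01827744, -0.65463639,  0.66272401]), 'attitude': array([ 0.44363733, -0.14400166, -0.28619563,  0.83698357])}
[ 1.25563994e-01  9.92085344e-01 -5.94175602e-04 -3.52972153e-05] [[-0.968  0.249 -0.   ]
 [ 0.249  0.968 -0.001]
 [-0.    -0.001 -1.   ]] [0.1556519  0.60497974 0.22186866] 0.1
```

View pics/top0.png

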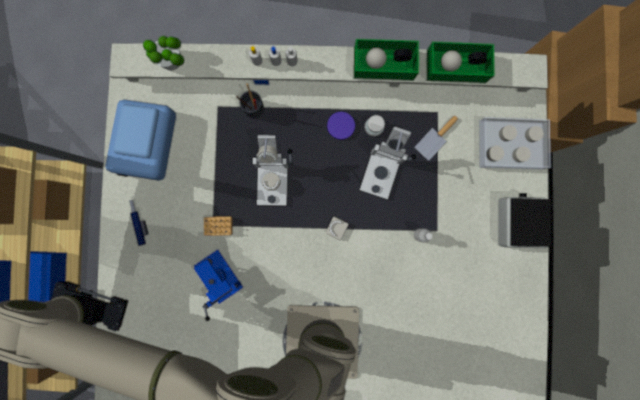

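View pics/side0.png

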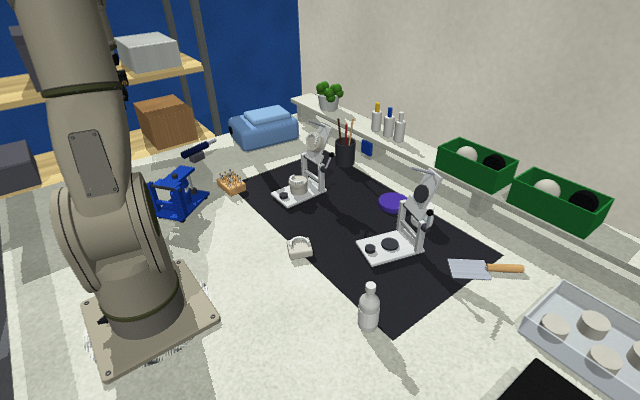

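The top view shows the articulator with jaws at about (272,175), with its hinge end away from the robot. The empty one is at (385,165). In the side view the jawed one is at about (305,170). I'll zoom in on it.

```bash
python3 - <<'E'
from h import *
a=cv2.imread("pics/top0.png")[125:215,235:315]; b=cv2.imread("pics/side0.png")[115:215,260:350]
a=cv2.resize(a,(400,450),interpolation=cv2.INTER_CUBIC); b=cv2.resize(b,(405,450),interpolation=cv2.INTER_CUBIC)[:,:400]
cv2.imwrite("pics/z0.png",np.hstack([a,b]))
E
```

```text
(no output)
```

View pics/z0.png

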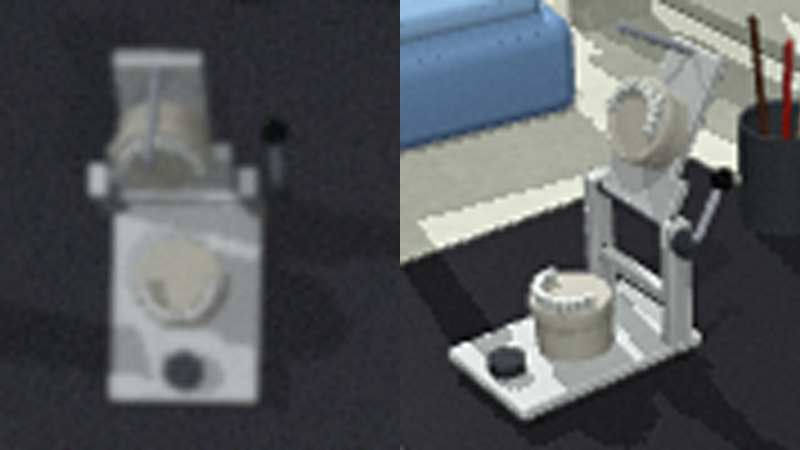

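The zoom shows the upper arm leaning back with its end edge at the top-view zoom position (157,52). The knob is at (273,131) in the top zoom and (722,180) in the side zoom. The base's front corners are at (108,402) and (257,402).

```bash
python3 - <<'E'
from h import *
T=lambda x,y:(235+x/5,125+y/5)
S=lambda x,y:(260+(x-400)/4.5,115+y/4.5)
for z in(0.0,.01):
  fl=plane("top",*T(108,402),z);fr=plane("top",*T(257,402),z);print("front",fl.round(4),fr.round(4))
pl=plane("top",*T(97,180),.112);pr=plane("top",*T(247,180),.112);print("posts",pl.round(4),pr.round(4))
print("knob",tri(*T(273,131),*S(722,180)))
print("armend R",tri(*T(202,52),*S(725,58)))
print("lever piv",tri(*T(277,180),*S(682,237)))
print("base side corners",plane("side",*S(523,417),0),plane("side",*S(452,352),.01),plane("side",*S(700,342),0.005))
print(proj("top",[0.156,.605,.22]))
E
```

```text
front [0.4342 0.224  0.    ] [0.4367 0.126  0.    ]
front [0.4338 0.2226 0.01  ] [0.4363 0.1254 0.01  ]
posts [0.5649 0.2199 0.112 ] [0.5671 0.1285 0.112 ]
knob (array([0.59279195, 0.11199964, 0.13942058]), np.float64(0.0003935759997002441))
armend R (array([0.62603899, 0.14989516, 0.20270129]), np.float64(0.0014041495918442276))
lever piv (array([0.56493238, 0.11288016, 0.10677886]), np.float64(0.00808092920257282))
base side corners [0.44474334 0.13873468 0.        ] [0.4408869  0.22188449 0.01      ] [0.58785377 0.13073054 0.005     ]
(np.float64(106.82591287028154), np.float64(298.2902163263475))
```

>>> {"name": "arm_command", "arguments": {
  "moves": [0, 0, -2.5, -5.3, 0, 0, -2.5, -5.3, 0, 0, -2.5, -5.3, 0, 0, 0, 0],
  "fingers": 0,
  "squeeze": 10
}}

```text
time: 0.43
ee_pos: [0.156, 0.6067, 0.3027]
eef_rot: [-0.016, 1.0, 0.003, 0.001]
ft_force: [0.4, 0.5, 0.6]
width: 0.0678
grip_force: 0.0
```

>>> {"name": "arm_command", "arguments": {
  "moves": [-2, -1.8, 0, 0, -2, -1.8, 0, 0, -2, -1.8, 0, 0, -2, -1.8, 0, 0, -2, -1.8, 0, 0, -2, -1.8, 0, 0, -2, -1.8, 0, 0, -2, -1.8, 0, 0, -2, -1.8, 0, 0, -2, -1.8, 0, 0, -2, -1.8, 0, 0, -2, -1.8, 0, 0]
}}

```text
time: 1.43
ee_pos: [0.402, 0.3944, 0.2972]
eef_rot: [-0.013, 1.0, -0.0, -0.0]
ft_force: [0.9, 0.3, 0.2]
width: 0.0008
grip_force: 0.0
```

>>> {"name": "arm_command", "arguments": {
  "moves": [-2, -1.8, 0, 0, -2, -1.8, 0, 0, -2, -1.8, 0, 0, -2, -1.8, 0, 0, -2, -1.8, 0, 0, -2, -1.8, 0, 0, -2, -1.8, 0, 0, -2, -1.8, 0, 0, -2, -1.8, 0, 0, -2, -1.8, 0, 0, -2, -1.8, 0, 0, -1, -1, 0, 0]
}}

```text
time: 2.43
ee_pos: [0.6382, 0.1905, 0.2966]
eef_rot: [-0.011, 1.0, -0.001, -0.0]
ft_force: [0.7, 0.3, -0.1]
width: 0.0008
grip_force: 0.0
```

>>> {"name": "arm_command", "arguments": {
  "moves": [-1.5, -0.6, 0, 0, -1.5, -0.6, 0, 0, 0, 0, 0, 0, 0, 0, 1.8, 0, 0, 0, 1.8, 0, 0, 0, 1.8, 0, 0, 0, 1.8, 0, 0, 0, 1.8, 0, 0, 0, 1.8, 0, 0, 0, 0.3, 0, 0, 0, 0, 0]
}}

```text
time: 3.35
ee_pos: [0.6655, 0.183, 0.1854]
eef_rot: [-0.013, 1.0, -0.0, -0.001]
ft_force: [-0.5, 0.5, 0.2]
width: 0.0005
grip_force: 0.0
```

```bash
python3 - <<'E'
from h import *
b=snap("side","s1.png")[90:215,250:390]; cv2.imwrite("pics/z1.png",cv2.resize(b,None,fx=4,fy=4,interpolation=cv2.INTER_CUBIC))
print(r.read_state()["ee_pos"])
E
```

```text
[0.66626887 0.18285791 0.18685129]
```

View pics/z1.png

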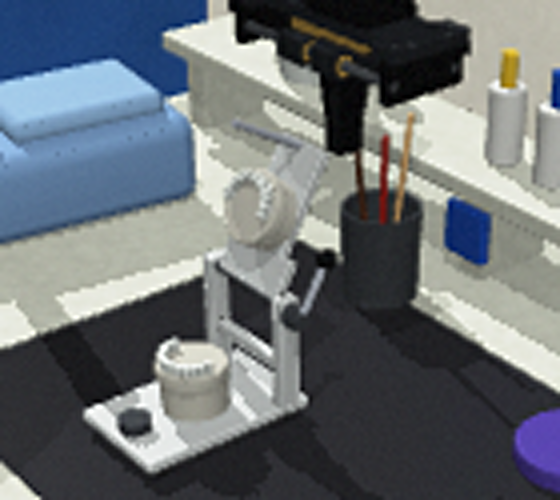

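The closed fingers are behind the arm's outer face (fingertips at about (345,150)). They are clear of the brushes and level with the arm's end. I'll start pushing.

>>> {"name": "arm_command", "arguments": {
  "moves": [1, -0.3, 0, 0, 1, -0.3, 0, 0, 0.6, 0, 0, 0, 0.5, 0, 0, 0, 0.5, 0, 0, 0, 0.5, 0, 0, 0, 0.5, 0, 0, 0, 0.5, 0, 0, 0]
}}

```text
time: 4.07
ee_pos: [0.6156, 0.1752, 0.1867]
eef_rot: [-0.013, 1.0, 0.0, 0.0]
ft_force: [2.0, 0.5, 1.2]
width: 0.0005
grip_force: 1.1
```

>>> {"name": "arm_command", "arguments": {
  "moves": [0.5, 0, 0, 0, 0.5, 0, 0, 0, 0.5, 0, 0, 0, 0.5, 0, 0, 0, 0.5, 0, 0, 0, 0.5, 0, 0, 0]
}}

```text
time: 4.57
ee_pos: [0.5853, 0.1742, 0.1864]
eef_rot: [-0.013, 1.0, -0.0, -0.0]
ft_force: [2.1, 0.2, 0.9]
width: 0.0
grip_force: 0.7
```

>>> {"name": "arm_command", "arguments": {
  "moves": [0.5, 0, 0, 0, 0.5, 0, 0, 0, 0.5, 0, 0, 0, 0.5, 0, 0.05, 0, 0.6, 0, 0.05, 0, 0.5, 0, 0.1, 0, 0.5, 0, 0.1, 0, 0.6, 0, 0.1, 0, 0.6, 0, 0.15, 0]
}}

```text
time: 5.32
ee_pos: [0.5374, 0.1729, 0.1809]
eef_rot: [-0.013, 1.0, -0.0, 0.0]
ft_force: [1.2, -0.0, 0.2]
width: 0.0005
grip_force: 0.6
```

>>> {"name": "arm_command", "arguments": {
  "moves": [0.5, 0, 0.2, 0, 0.5, 0, 0.25, 0, 0.5, 0, 0.25, 0, 0.5, 0, 0.3, 0, 0.4, 0, 0.3, 0, 0.35, 0, 0.3, 0, 0.35, 0, 0.3, 0, 0.35, 0, 0.35, 0, 0.3, 0, 0.35, 0]
}}

```text
time: 6.07
ee_pos: [0.5001, 0.172, 0.1547]
eef_rot: [-0.013, 1.0, 0.0, -0.0]
ft_force: [0.6, 0.1, 0.4]
width: 0.0006
grip_force: 0.3
```

>>> {"name": "arm_command", "arguments": {
  "moves": [0.3, 0, 0.4, 0, 0.3, 0, 0.4, 0, 0.2, 0, 0.4, 0, 0.2, 0, 0.45, 0, 0.2, 0, 0.45, 0, 0.2, 0, 0.4, 0, 0.1, 0, 0.4, 0, 0.1, 0, 0.4, 0]
}}

```text
time: 6.73
ee_pos: [0.4843, 0.1716, 0.1216]
eef_rot: [-0.013, 1.0, -0.0, -0.0]
ft_force: [-0.6, -0.1, 0.8]
width: 0.0007
grip_force: 0.3
```

```bash
python3 - <<'E'
from h import *
b=snap("side","s2.png")[90:215,250:390]; cv2.imwrite("pics/z2.png",cv2.resize(b,None,fx=4,fy=4,interpolation=cv2.INTER_CUBIC))
s=r.read_state();print(s["ee_pos"],s["ft_force"])
E
```

```text
[0.48380309 0.17148108 0.12084174] [ 0.14470113 -0.22623877 -0.10697378]
```

View pics/z2.png

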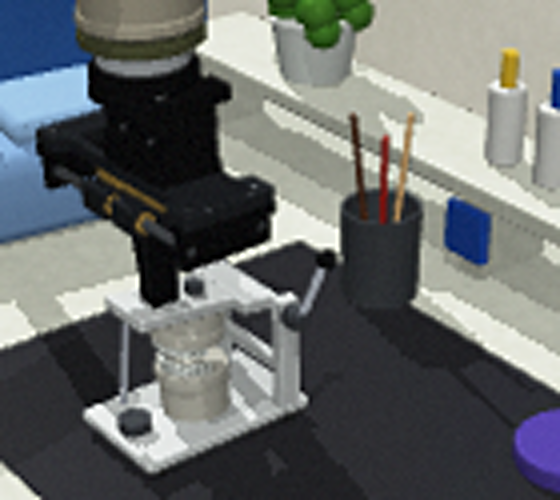

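The arm follows the fingertips and is nearly closed: its end is at about (150,310) and the teeth are almost touching. The articulator has not shifted. I'll press it down gently.

>>> {"name": "arm_command", "arguments": {
  "moves": [0, 0, 0.3, 0, 0, 0, 0.3, 0, 0, 0, 0.2, 0, 0, 0, 0.1, 0, 0, 0, 0, 0]
}}

```text
time: 7.2
ee_pos: [0.4844, 0.1716, 0.1128]
eef_rot: [-0.013, 1.0, -0.0, -0.0]
ft_force: [0.6, -0.1, -0.1]
width: 0.0002
grip_force: 0.0
```

>>> {"name": "arm_command", "arguments": {
  "moves": [0, 0, 0.1, 0, 0, 0, 0.1, 0, 0, 0, 0, 0]
}}

```text
time: 7.45
ee_pos: [0.4845, 0.1716, 0.111]
eef_rot: [-0.013, 1.0, 0.0, 0.0]
ft_force: [0.8, -0.4, -0.4]
width: 0.0004
grip_force: 0.0
```

>>> {"name": "arm_command", "arguments": {
  "moves": [0, 0, 0.1, 0, 0, 0, 0.05, 0, 0, 0, 0, 0]
}}

```text
time: 7.7
ee_pos: [0.4846, 0.1717, 0.1103]
eef_rot: [-0.013, 1.0, 0.0, 0.0]
ft_force: [-4.0, -1.2, 8.6]
width: 0.0002
grip_force: 4.4
```

>>> {"name": "arm_command", "arguments": {
  "moves": [0, 0, 0.05, 0, 0, 0, 0, 0]
}}

```text
time: 7.87
ee_pos: [0.4846, 0.1717, 0.1103]
eef_rot: [-0.013, 1.0, 0.0, 0.0]
ft_force: [-4.8, -2.4, 15.0]
width: 0.0005
grip_force: 6.8
```

>>> {"name": "arm_command", "arguments": {
  "moves": [0, 0, -0.3, 0, 0, 0, -1, 0, 0, 0, -2, 0, 0, 0, -2, 0, 0, 0, -2, 0, 0, 0, -2, 0, 0, 0, 0, 0]
}}

```text
time: 8.45
ee_pos: [0.4863, 0.1723, 0.2066]
eef_rot: [-0.013, 1.0, 0.001, 0.003]
ft_force: [0.8, 1.0, -0.3]
width: 0.0006
grip_force: 0.0
```

>>> {"name": "arm_command", "arguments": {
  "moves": [-1.5, -0.8, 0, 0, -1.5, -0.8, 0, 0, -1.5, -0.8, 0, 0, -1.5, -0.8, 0, 0, -1.5, -0.8, 0, 0, -1.5, -0.8, 0, 0, -1.5, -0.8, 0, 0, -1.5, -0.8, 0, 0, -1.5, -0.5, 0, 0, -0.3, 0, 0, 0, 0, 0, 0, 0]
}}

```text
time: 9.37
ee_pos: [0.6244, 0.1059, 0.2016]
eef_rot: [-0.012, 1.0, -0.0, -0.0]
ft_force: [-0.2, 0.3, -0.7]
width: 0.0007
grip_force: 0.0
```

```bash
python3 - <<'E'
from h import *
a=snap("top","t3.png")[125:215,235:315]
b=snap("side","s3.png")[115:215,260:350]
a=cv2.resize(a,(400,450),interpolation=cv2.INTER_CUBIC); b=cv2.resize(b,(405,450),interpolation=cv2.INTER_CUBIC)[:,:400]
cv2.imwrite("pics/z3.png",np.hstack([a,b]))
s=r.read_state();print(s["ee_pos"],s["ft_force"])
E
```

```text
[0.62354293 0.10676376 0.20185621] [ 0.76172825  0.2827866  -0.71630838]
```

View pics/z3.png

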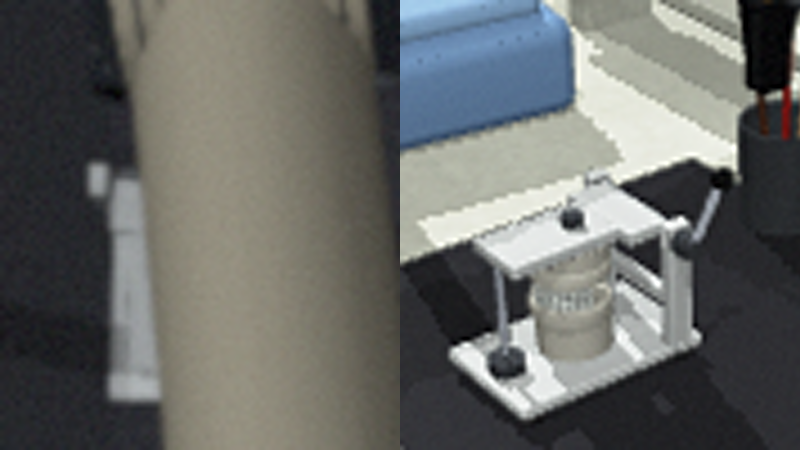

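The arm is closed flat with the teeth together, and the base is in the same pixels as before. The lever knob is still back at (722,180) in the side zoom. I'll lower behind the knob.

>>> {"name": "arm_command", "arguments": {
  "moves": [0, 0, 1.8, 0, 0, 0, 1.8, 0, 0, 0, 1.8, 0, 0, 0, 1.7, 0, 0, 0, 0, 0, 0.5, 0, 0, 0, 0.5, 0, 0, 0, 0.5, 0, 0, 0, 0.5, 0, 0, 0, 0.5, 0, 0, 0, 0, 0, 0, 0]
}}

```text
time: 10.38
ee_pos: [0.5985, 0.1057, 0.1318]
eef_rot: [-0.013, 1.0, 0.0, 0.0]
ft_force: [0.4, 0.6, 0.3]
width: 0.0002
grip_force: 0.0
```

>>> {"name": "arm_command", "arguments": {
  "moves": [0.5, 0, 0, 0, 0.5, 0, 0, 0, 0.5, 0, 0, 0, 0.5, 0, 0, 0, 0.5, 0, 0, 0, 0.5, 0, 0, 0, 0.5, 0, 0, 0, 0.4, 0, 0, 0, 0, 0, 0, 0]
}}

```text
time: 11.13
ee_pos: [0.5594, 0.1045, 0.1311]
eef_rot: [-0.013, 1.0, 0.0, -0.0]
ft_force: [0.9, -0.0, -0.4]
width: 0.0002
grip_force: 0.2
```

>>> {"name": "arm_command", "arguments": {
  "moves": [0.2, 0, 0, 0, 0.2, 0, 0, 0, 0.1, 0, 0, 0, 0.1, 0, 0, 0, 0, 0, 0, 0]
}}

```text
time: 11.55
ee_pos: [0.5548, 0.1043, 0.1314]
eef_rot: [-0.013, 1.0, 0.0, 0.001]
ft_force: [4.6, -0.8, 0.2]
width: 0.0005
grip_force: 1.7
```

>>> {"name": "arm_command", "arguments": {
  "moves": [0.1, 0, 0, 0, 0.1, 0, 0, 0, 0, 0, 0, 0]
}}

```text
time: 11.8
ee_pos: [0.5528, 0.1041, 0.1313]
eef_rot: [-0.013, 1.0, -0.0, 0.001]
ft_force: [5.1, -1.2, 0.5]
width: 0.0005
grip_force: 2.1
```

```bash
python3 - <<'E'
from h import *
b=snap("side","s4.png")[115:215,260:350]
a=cv2.imread("pics/s3.png")[115:215,260:350]
cv2.imwrite("pics/z4.png",cv2.resize(np.hstack([a[:,:88],b[:,:88]]),None,fx=4.5,fy=4.5,interpolation=cv2.INTER_CUBIC))
s=r.read_state();print(s["ee_pos"],s["ft_force"])
E
```

```text
[0.55288091 0.10409653 0.13136165] [ 5.96114363 -1.34701451 -0.433907  ]
```

View pics/z4.png

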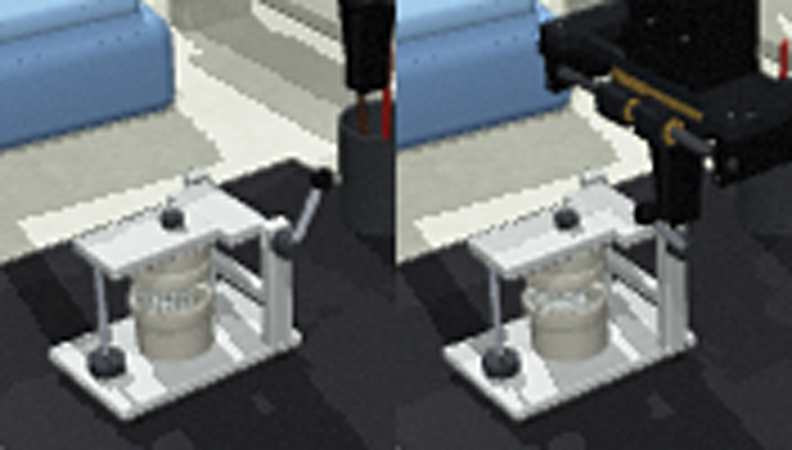

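The lever now leans forward with its knob at about (648,213) in the right tile, and the base has moved little if at all. I'll check both numerically.

```bash
python3 - <<'E'
from h import *
g=lambda f,y0,y1,x0,x1:cv2.imread("pics/"+f,0)[y0:y1,x0:x1].astype(np.float32)
for box in[(185,210,268,300),(175,200,305,330),(165,210,268,312)]:
  A,B=g("s3.png",*box),g("s4.png",*box); w=cv2.createHanningWindow(A.shape[::-1],cv2.CV_32F)
  print(cv2.phaseCorrelate(A,B,w))
for a in(1.1,1.2,1.3,1.4):
  u=.05*np.sin(a-.7);p=proj("side",[.565-u,.112,.1+.05*np.cos(a-.7)]);print(a,((p[0]-260)*4.5+396,(p[1]-115)*4.5))
E
```

```text
((-0.3331286698046405, 0.5304271024166134), 0.9980013999342918)
((-0.08489029160484662, 0.5881539466990606), 0.9972234583854676)
((0.10260084201610553, 0.333948737665402), 0.9919791718471197)
1.1 (np.float64(660.1492777417375), np.float64(192.7459862057147))
1.2 (np.float64(654.5485642697108), np.float64(197.8951279213247))
1.3 (np.float64(649.2555344487098), np.float64(203.5469920407048))
1.4 (np.float64(644.3291012345891), np.float64(209.64014172008632))
```

>>> {"name": "arm_command", "arguments": {
  "moves": [-0.5, 0, 0, 0, -1, 0, 0, 0, -1, 0, 0, 0, -0.5, 0, -1, 0, 0, 0, -2, 0, 0, 0, -2, 0, 0, -1, -2, 0, 0, -2, -1, 0, 0, -2, 0, 0, 0, -2, 0, 0, 0, -2, 0, 0, 0, -2, 0, 0]
}}

```text
time: 12.85
ee_pos: [0.5847, -0.0056, 0.2116]
eef_rot: [-0.013, 1.0, 0.0, -0.0]
ft_force: [0.4, -0.3, -0.8]
width: 0.0009
grip_force: 0.0
```

```bash
python3 - <<'E'
from h import *
b=snap("side","s5.png")[115:215,260:350]; a=snap("top","t5.png")[125:215,235:315]
a=cv2.resize(a,(400,450),interpolation=cv2.INTER_CUBIC); b=cv2.resize(b,(405,450),interpolation=cv2.INTER_CUBIC)[:,:400]
cv2.imwrite("pics/z5.png",np.hstack([a,b]))
g=lambda f,y0,y1,x0,x1:cv2.imread("pics/"+f,0)[y0:y1,x0:x1].astype(np.float32)
for box in[(185,210,268,300),(175,200,305,330),(165,210,268,312)]:
  A,B=g("s3.png",*box),g("s5.png",*box); w=cv2.createHanningWindow(A.shape[::-1],cv2.CV_32F)
  print(cv2.phaseCorrelate(A,B,w))
E
```

```text
((-0.3354095791486884, 0.7148827533503539), 1.0310970745980739)
((-0.015019943571706662, 0.5509416484025138), 0.9061720664978027)
((0.07575851423339941, 0.3495783221167841), 0.9192210630722988)
```

View pics/z5.png

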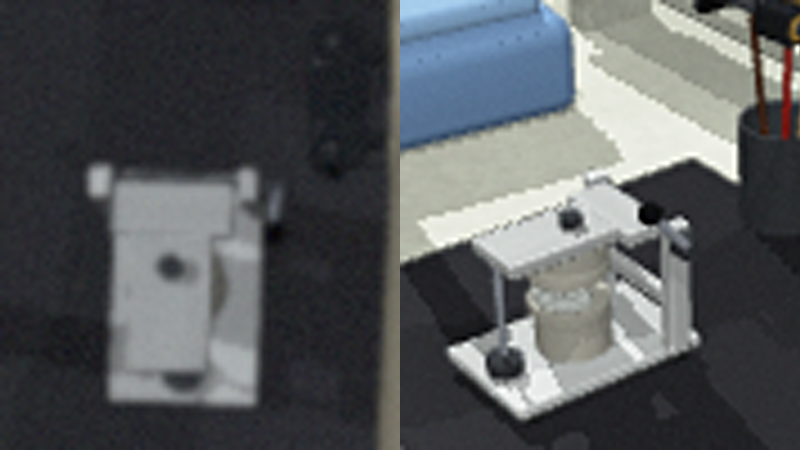

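```bash
python3 - <<'E'
from h import *
def cen(f,x0,y0,x1,y1,thr):
    g=cv2.GaussianBlur(cv2.imread("pics/"+f,0),(3,3),0)[y0:y1,x0:x1]; m=(g<thr).astype(np.uint8)
    n,l,s,c=cv2.connectedComponentsWithStats(m); return [(s[i][4],c[i][0]+x0,c[i][1]+y0) for i in range(1,n) if s[i][4]>4]
print(cen("s5.png",308,154,324,170,75),cen("s0.png" if 0 else "side0.png",325,148,338,162,40))
T=lambda x,y:(235+x/5,125+y/5); S=lambda x,y:(260+(x-400)/4.5,115+y/4.5)
k,e=tri(*T(277,230),*S(651,212)); print(k,e)
for z in(.01,):print(plane("top",*T(109,403),z),plane("top",*T(257,405),z))
pl=plane("top",*T(98,180),.112);pr=plane("top",*T(247,181),.112);print(pl,pr)
E
```

```text
[(np.int32(112), np.float64(317.55357142857144), np.float64(158.50892857142858)), (np.int32(5), np.float64(315.6), np.float64(168.8))] [(np.int32(30), np.float64(336.3), np.float64(155.3)), (np.int32(19), np.float64(330.89473684210526), np.float64(154.94736842105263))]
[0.53314915 0.10825962 0.13813244] 0.0016540309813085719
[0.43316308 0.2218925  0.01      ] [0.43436055 0.12530411 0.01      ]
[0.5648715  0.21924381 0.112     ] [0.56648757 0.12853069 0.112     ]
```

The knob triangulates to 32 mm forward of its pivot at z = 0.138, which matches the stop. The upper arm is closed and the base moved by at most about 1–2 mm, so I'm handing in.

```bash
python3 -c "
from bench import r
print(r.close_job())"
```

```text
the job is handed in; nothing more can be done
None
```

The job is handed in: the jawed articulator is closed with the teeth together and its lock lever is forward at its stop; its base slid about 1 mm during the lever push, and nothing else was touched.

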